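Start the cheese cellar's humidifier at its control box

TASK

Start the cheese cellar's humidifier at the control box on the bench: with a fingertip push the rocker switch over to on (press down its raised far half), then push the square key fully in, then the long bar key fully in. Everything stays switched on; leave the round key alone, and do not move or pick up the cheese, the jar or the brush.

Things in the scene. Friction and masses are not known exactly. Their poses are not given: they have to be found in the camera images.
- console: Grey box with aluminium deck, fixed: 160 (x) x 340 (y) x 70 mm high. Origin: centre of its underside, z up; -x is its near side, towards the robot. On the deck, in a row along its y axis, 76 mm apart, are four white controls in black surrounds 8 mm high: rocker, square, bar and round key, in any order, turned as the box is. Key tops stand 22 mm above the deck when up, 14 mm when fully in.
- rocker (a joint): Rocker switch, 60 mm long along the box's x, 28 mm wide: two halves in a shallow V, pivoting about the box's y axis 12 mm above the deck. 0 rad = off: near half level, far half (box +x) slopes up, its end 31 mm above the deck. 0.4 rad = on: far half level, its top 20 mm above the deck. About 4 N on the far half turns it; it stays where it is left. Starts at 0 to 0.05.
- rocker_far (a point): Point on the top face of the rocker's far half, in its middle across and 18 mm out from the pivot: the place to press. About 26 mm above the deck when off and 20 mm when on; moves with the rocker.
- square_key (a joint): Square push-in key, 30 x 30 mm. Joint value 0 m up, 0.008 m fully down; about 4 N moves it and it stays wherever it is left (pushed in = on). It can start up to 0.5 mm down.
- square_key_top (a point): Centre of the square key's flat top; moves with it.
- bar_key (a joint): Long bar push-in key, 54 mm along the box's y axis (along the row), 20 mm along its x. Joint value 0 m up, 0.008 m fully down; about 4 N moves it and it stays wherever it is left (pushed in = on). It can start up to 0.5 mm down.
- bar_key_top (a point): Centre of the bar key's flat top; moves with it.
- round_key (a joint): Round push-in key, 30 mm across, to be left alone. Joint value 0 m up, 0.008 m fully down; about 4 N moves it and it stays wherever it is left (pushed in = on). It can start up to 0.5 mm down.
- round_key_top (a point): Centre of the round key's flat top.
- cheese: Loose wheel of grey-rinded cheese, 120 mm across, 40 mm high, about 0.5 kg, on the bench beyond the box; origin at the centre of its underside.
- jar: Loose glass jar with steel cap, 60 mm across, 90 mm high, standing on the bench at the box's left (+y) end; origin at the centre of its underside.
- brush: Loose flat hand brush with wooden handle lying on the bench at the box's right (-y) end, about 0.2 m long; origin under its middle.

How it is judged:
On the way, in this order (a step that is already met when the one before it is completed fails the run):
1. the rocker is over to on (value of joint rocker above 0.33 rad), for 0.1 s.
2. the square key is fully in (value of joint square_key above 0.0065 m), for 0.1 s.
3. the bar key is fully in (value of joint bar_key above 0.0065 m), for 0.1 s.
At the end, for the whole second after the job is handed in: The rocker stands at on (over 0.33 of 0.4 rad), the square and bar keys are in (over 6.5 of 8 mm), the round key is out (under 3 mm), and the cheese, jar and brush are within 20 mm of where they began (value of joint rocker above 0.33 rad and value of joint each of square_key, bar_key above 0.0065 m and value of joint round_key below 0.003 m and distance of each of cheese, jar, brush from where it was at the start of the episode below 0.02 m); the robot touches nothing.
It fails at once if the square key is pushed before the rocker is on (value of joint square_key above 0.003 m and value of joint rocker below 0.25 rad).
It fails at once if the bar key is pushed before the rocker is on or before the square key is in (value of joint bar_key above 0.003 m and (value of joint rocker below 0.25 rad or value of joint square_key below 0.0055 m)).
It fails at once if the round key is pushed (value of joint round_key above 0.003 m).
It fails at once if the cheese, the jar or the brush is moved or lifted (distance of any of cheese, jar, brush from where it was at the start of the episode above 0.02 m).
It also fails if it takes over 40 s, if anything falls off the work surface, if the arm or the gripper's body presses on something with over 40 N, if the wrist force passes 120 N, or if a joint passes its speed limit or range.

ROBOT

A 6-joint arm with a two-finger parallel gripper is mounted at the origin on the work surface. World frame = base frame: x ahead of the robot, y to its left, z up, the work surface at z = 0. Lengths are in m, angles in rad, forces in N, time in s.
With the tool pointing down it reaches from about 0.275 to 0.85 m from the base axis. Payload 5.2 kg.
Tool frame: the origin (TCP) lies on the centre line of the jaws, within the pads' length; the fingertips stand 25 mm ahead of it and the grasp point (between the pads) lies 6 mm ahead of it; z points along the fingers, y is the line along which they close (so a half turn about z gives the same grasp; the last joint's range is limited). The gripper opens to 85 mm and grips with 20 to 120 N. Pads are 22 mm wide; open, the fingers measure 114 mm over their backs; the gripper's body (76 mm by 85 mm) begins 54 mm behind the grasp point. The pads swing forward as they close: fully open they stand 13 mm farther back than shut.
Start: joints at [-1.424, 0.259, 1.535, -0, 1.348, -0.203], TCP at [0.189, -0.517, 0.256] pointing down, gripper open.
Joint ranges: [-3.14, 3.14], [-0.91, 2.08], [0.19, 2.58], [-1.22, 4.36], [0.22, 2.71], [-3.12, 3.12]. Speed limits (rad/s): [2.57, 2.57, 3.14, 3.14, 3.14, 3.14].

INTERFACE

Orientations are given as a rotation vector (axis times angle).
In Python, from station import r, jaws, read_camera, job, models gives the robot as it stands. Calls block until the motion is done:
- r.move_to(position, orientation): joint-space move of the TCP to a pose.
- r.move_linear(position, max_speed=0.15, attitude=None, force_limit=None): straight line of the TCP; attitude=None keeps the orientation; max_speed is the mean speed in m/s. With force_limit (N) it stops when the force on the tool has changed by that much, and returns True; else False.
- r.goto_joints(angles): joint-space move.
- jaws.move_gripper(opening): finger opening in m; the grip force is fixed at half the most; returns when the fingers have stopped.
- r.sleep(seconds).
- r.solve_ik(position, orientation): joint angles nearest the present ones, or None.
- r.observe(): the state.
- read_camera(name): name is "scene" or "top" or "wrist"; returns a dict with "color" (400x640x3 uint8, red, green, blue), "intrinsics" (3x3 intrinsics, pixels), "origin" and "orientation" of the camera in the world. Camera axes: x right, y down, z forward; pixel columns grow to the right and rows downward; lengths in m; the calibration is good to about 2 mm. A picture is of the moment at which its call begins. There is no depth.
A pose or a line that the arm cannot do raises r.PlanningError and nothing moves.
- job.close_job(): hands the job in; it is judged then, once.
Trained networks look in a picture, given as the dict that the camera call returned (one of the last four; its "shot" number tells which), for a name from the list of things; names that differ only in an ending like _2 or _b are one class to them, and where a whole thing is asked for, a point or a joint stands for the part that bears it (a point fixed in the world has none). Each returns a list of dicts, best first, with "confidence" (0 to 1); they miss things now and then, are a little off and sometimes report something else, mostly with a low value. They report only what shows in the picture. A call takes as long as a camera call.
- models.find_in(picture, label): "box" ([left, top, right, bottom] in pixels, round what is visible of it).
- models.trace(picture, label): "mask" (400x640 bool, what is visible of it) and "box" ([left, top, right, bottom] in pixels, round what is visible of it).
The state is a dict: "t": time; "joint_positions": joint angles; "joint_vel": joint speeds; "joint_torque": joint torques, N m; "tcp_pos": TCP position; "tool_rot": TCP orientation; "force": force on the tool from outside, world axes, zero at the start; "wrist_torque": the same for the moment, N m; "grip_width": finger opening in m; "grip_force": force on a finger pad.
Only numpy, scipy, OpenCV 4.12 (cv2) and the standard library are available. Lean on these libraries where they do the work, as an engineer would, in place of code of your own. Each camera call takes 0.05 s, during which the arm holds its last target. There are 200 camera calls.

## Working session

There is one attempt and no reset: what is moved stays moved. The work goes in short steps, each a Python script; the robot and the scene stay as the last script left them, time stands still between calls to the robot, and variables do not carry over. Pictures are saved under pics/ and viewed, at most 10 in all, crops included, and the job is handed in when it is done.

```bash
mkdir -p pics
cat > h.py <<'E'
import numpy as np, cv2
from scipy.spatial.transform import Rotation as R
from station import r, jaws, read_camera, job, models
def Rm(o):
    o=np.array(o,float); return o if o.shape==(3,3) else R.from_rotvec(o).as_matrix()
def ray(p,u,v,z):
    d=Rm(p["orientation"])@np.linalg.inv(p["intrinsics"])@[u,v,1]; o=np.array(p["origin"])
    return o+d*(z-o[2])/d[2]
def proj(p,X):
    c=np.array(p["intrinsics"])@Rm(p["orientation"]).T@(np.array(X)-p["origin"]); return c[:2]/c[2]
E
python3 - <<'E'
from h import *
for n in("top","scene"):
    p=read_camera(n); cv2.imwrite(f"pics/{n}.png",p["color"][:,:,::-1])
    print(n,np.round(p["origin"],3),np.round(p["orientation"],3).tolist(),np.round(p["intrinsics"],1).tolist())
    for l,z in(("console",.07),("rocker",.09),("square_key",.092),("bar_key",.092),("round_key",.092),("cheese",.04),("jar",.09),("brush",.02)):
        for d in models.trace(p,l)[:2]:
            v,u=np.nonzero(d["mask"]); print(l,round(d["confidence"],2),np.round(d["box"]),np.round([u.mean(),v.mean()],1),np.round(ray(p,u.mean(),v.mean(),z),4))
E
```

```text
top [0.532 0.013 0.956] [-2.167, 2.113, -0.098] [[373.5, 0.0, 322.2], [0.0, 373.5, 194.7], [0.0, 0.0, 1.0]]
console 0.76 [302. 189. 448. 288.] [371.3 251.4] [ 0.5124 -0.0732  0.07  ]
rocker 0.71 [422. 244. 435. 265.] [426.8 253.9] [ 0.5107 -0.197   0.09  ]
square_key 0.62 [322. 247. 332. 263.] [326.8 253.2] [0.506  0.0303 0.092 ]
square_key 0.23 [356. 244. 367. 262.] [360.4 252.9] [ 0.5087 -0.0464  0.092 ]
bar_key 0.69 [380. 251. 406. 258.] [392.2 252.9] [ 0.5108 -0.1185  0.092 ]
cheese 0.69 [390. 158. 436. 206.] [412.2 180.6] [ 0.6873 -0.1748  0.04  ]
jar 0.6 [260. 224. 286. 250.] [273.5 239.1] [0.5345 0.1542 0.09  ]
brush 0.97 [465. 222. 486. 302.] [473.5 268. ] [ 0.4782 -0.3264  0.02  ]
scene [0.917 0.605 0.875] [-0.687, -2.717, 0.982] [[402.8, 0.0, 326.0], [0.0, 402.8, 194.4], [0.0, 0.0, 1.0]]
console 0.89 [287. 118. 396. 239.] [338.3 178.2] [ 0.5375 -0.0167  0.07  ]
rocker 0.68 [242. 154. 285. 188.] [264.8 172.7] [ 0.7093 -0.1104  0.09  ]
rocker 0.44 [309. 129. 329. 134.] [316.5 131. ] [ 0.5113 -0.1927  0.09  ]
square_key 0.52 [360. 215. 386. 253.] [375.  231.8] [0.5558 0.1887 0.092 ]
square_key 0.42 [351. 177. 365. 190.] [358.8 183.1] [0.5097 0.0405 0.092 ]
bar_key 0.69 [325. 141. 341. 153.] [329.4 148.1] [ 0.5137 -0.1101  0.092 ]
round_key 0.62 [340. 162. 346. 172.] [343.3 164.8] [ 0.5121 -0.0358  0.092 ]
jar 0.67 [362. 214. 387. 254.] [375.  232.5] [0.556  0.1893 0.09  ]
brush 0.62 [272. 114. 332. 137.] [304.7 122.6] [ 0.4902 -0.3181  0.02  ]
```

Run:
```python
import cv2,numpy as np
a=cv2.resize(cv2.imread("pics/top.png")[150:310,250:500],None,fx=3.2,fy=3.2,interpolation=2)
cv2.imwrite("pics/topc.png",a)
a=cv2.resize(cv2.imread("pics/scene.png")[90:270,230:430],None,fx=3.3,fy=3.3,interpolation=2)
cv2.imwrite("pics/scenec.png",a)
```

```text
(no output)
```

View pics/topc.png

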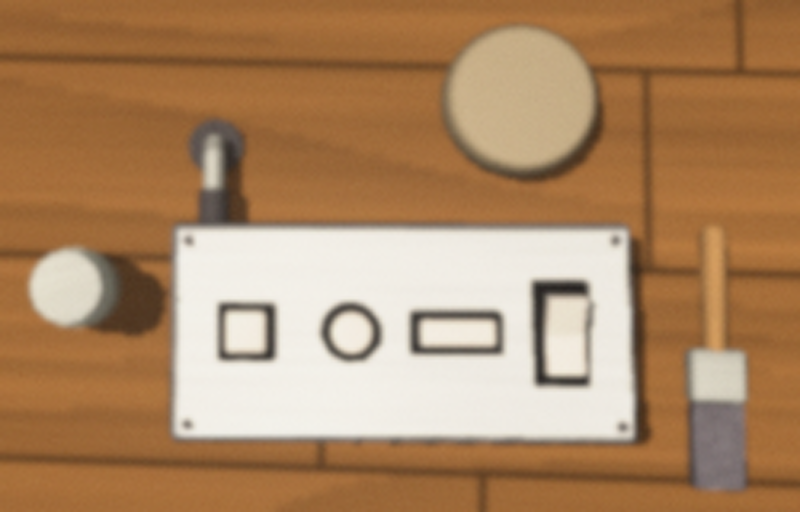

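View pics/scenec.png

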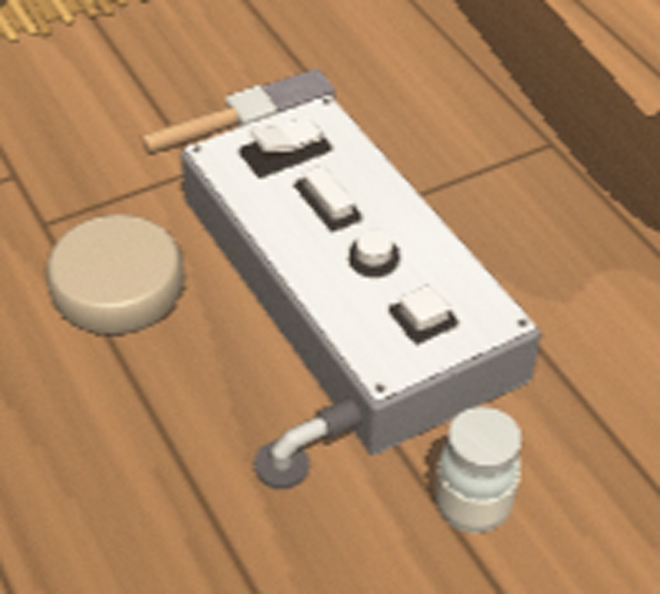

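Run:
```python
from h import *
print(r.observe()["t"],np.round(r.observe()["tool_rot"],3))
for n,roi in(("top",(205,295,295,455)),("scene",(110,235,280,400))):
    p=read_camera(n); g=p["color"].astype(int)
    m=((g.min(2)>150)&(g.max(2)-g.min(2)<30)).astype(np.uint8)
    k=np.zeros_like(m); k[roi[0]:roi[1],roi[2]:roi[3]]=m[roi[0]:roi[1],roi[2]:roi[3]]
    _,lab,st,_=cv2.connectedComponentsWithStats(k); i=1+st[1:,4].argmax()
    c=max(cv2.findContours((lab==i).astype(np.uint8),0,2)[0],key=cv2.contourArea)[:,0]
    w=np.array([ray(p,u,v,.07)[:2]for u,v in c]).astype(np.float32)
    print(n,st[i],"rect",cv2.minAreaRect(w))
    for l,z in(("rocker",.09),("square_key",.092),("bar_key",.092),("round_key",.092)):
        for d in models.find_in(p,l)[:2]:
            b=np.array(d["box"]); print(l,round(d["confidence"],2),np.round(b,1),np.round(ray(p,(b[0]+b[2])/2,(b[1]+b[3])/2,z),4))
for yaw in(.0,.03):
  for f in(0,np.pi):
    o=(R.from_euler('z',yaw+f)*R.from_euler('x',np.pi)).as_rotvec(); print(f,np.round(r.solve_ik([.5,-.2,.2],o),2))
```

```text
0.9 [-3.094 -0.547  0.   ]
top [ 304  221  144   66 8016] rect ((0.5081515312194824, -0.08165913820266724), (0.15096037089824677, 0.3314645290374756), 1.4857207536697388)
rocker 0.59 [420.4 243.1 436.1 265. ] [ 0.5104 -0.2003  0.09  ]
square_key 0.58 [318.6 246.7 331.7 260.8] [0.5045 0.0339 0.092 ]
bar_key 0.62 [381.7 248.3 405.9 259.8] [ 0.5083 -0.1222  0.092 ]
bar_key 0.56 [262.4 226.  286.1 249.9] [0.5373 0.1524 0.092 ]
round_key 0.61 [356.1 246.4 366.5 263.5] [ 0.5042 -0.0486  0.092 ]
scene [ 286  116  106   97 4280] rect ((0.5109609365463257, -0.09860247373580933), (0.15140031278133392, 0.3795553147792816), 1.3775386810302734)
rocker 0.32 [353.  175.4 366.9 190.6] [0.5058 0.0401 0.09  ]
square_key 0.72 [354.  177.4 367.6 190.7] [0.5068 0.0456 0.092 ]
0 [-0.59  0.28  1.65 -0.    1.21  0.98]
3.141592653589793 [-0.59  0.28  1.65  0.    1.21 -2.16]
0 [-0.59  0.28  1.65 -0.    1.21  0.95]
3.141592653589793 [-0.59  0.28  1.65  0.    1.21 -2.19]
```

```bash
cat >> h.py <<'E'
yaw=.027; C=np.array([.5085,-.0815]); Rz=R.from_euler('z',yaw)
O=(Rz*R.from_euler('x',np.pi)).as_rotvec()
def W(x,y,z): return np.r_[C+Rz.as_matrix()[:2,:2]@[x,y],z]
def press(x,y,ztip):
    hit=r.move_linear(W(x,y,ztip+.022),max_speed=.03,force_limit=18)
    s=r.observe(); print("hit",hit,"t",round(s["t"],1),"tip z",round(s["tcp_pos"][2]-.025,4),"F",np.round(s["force"],1))
    r.sleep(.15); r.move_linear(W(x,y,.15),max_speed=.12)
E
python3 - <<'E'
from h import *
jaws.move_gripper(0.)
r.move_to(W(.018,-.114,.15),O); print(r.observe()["t"],r.observe()["grip_width"])
press(.018,-.114,.090)
p=read_camera("scene"); cv2.imwrite("pics/s2.png",cv2.resize(p["color"][90:270,230:430,::-1],None,fx=3.3,fy=3.3))
p=read_camera("wrist"); cv2.imwrite("pics/w2.png",p["color"][:,:,::-1])
E
```

```text
3.9167 0.00019186269117557885
hit True t 5.0 tip z 0.09 F [-1.2  1.1  5.9]
```

View pics/w2.png

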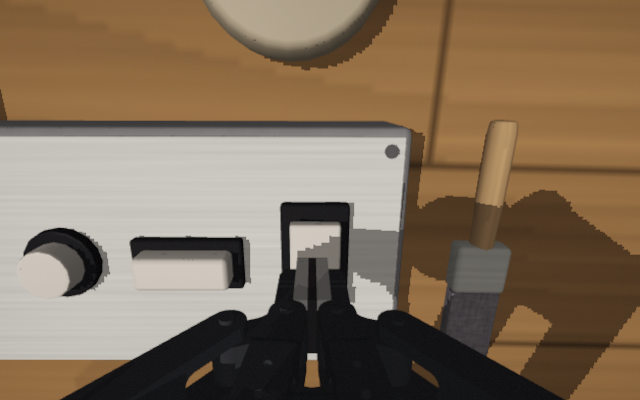

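The wrist view shows the fingertip (312,270) centred across the rocker surround (281–349), and the tip stopped at 90 mm, which is the on height. I'll check it in the scene view.

View pics/s2.png

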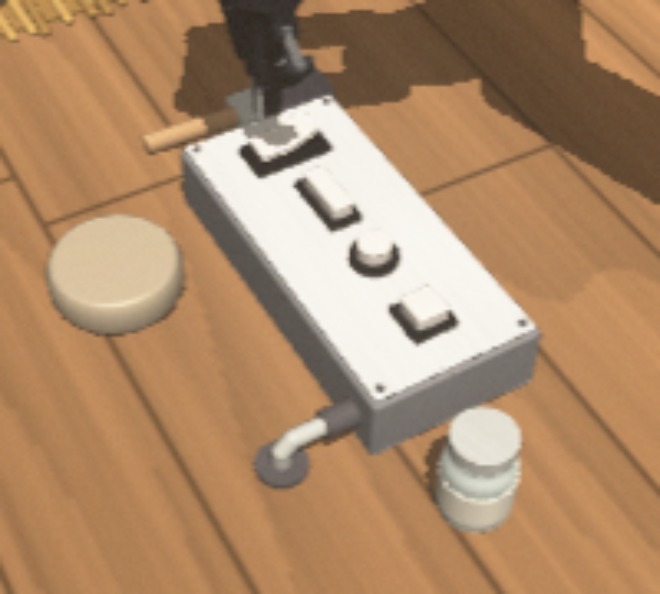

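The far half at (260,135) now lies level and the near half is raised at (310,130), so the rocker is on. The keys are next.

Run:
```python
from h import *
for y in(.114,-.038):
    r.move_linear(W(0,y,.15),max_speed=.12)
    press(0,y,.084)
r.move_linear(W(-.02,-.2,.26),max_speed=.12); r.move_to([.3,-.4,.28],O)
print(r.observe()["t"],np.round(r.observe()["force"],1))
p=read_camera("scene"); cv2.imwrite("pics/s3.png",cv2.resize(p["color"][90:270,230:430,::-1],None,fx=3.3,fy=3.3))
```

```text
hit True t 9.1 tip z 0.0839 F [-1.4 -0.3  7.1]
hit True t 12.4 tip z 0.0839 F [-0.4  0.5  6.4]
15.7667 [-0.3  0.5  1.4]
```

View pics/s3.png

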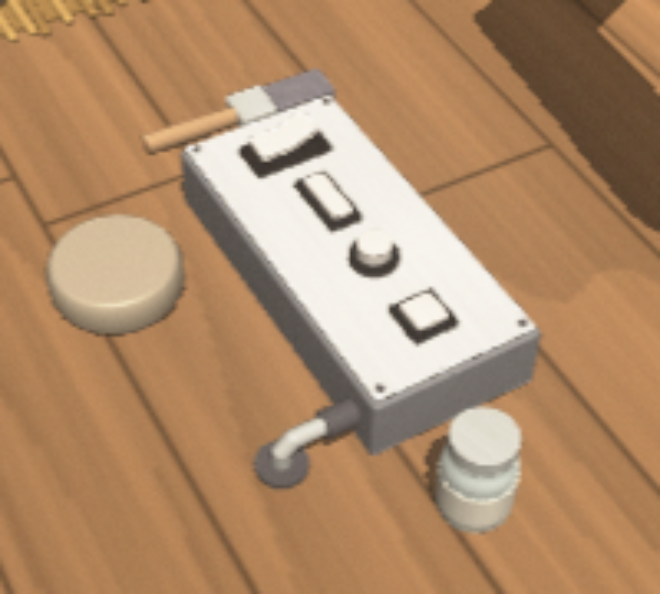

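The rocker at (287,140) is on, the bar (328,200) and square (425,312) keys are in, and the round key (374,250) is up. The cheese, jar and brush haven't moved.

```bash
python3 -c "
from h import *
print(job.close_job())"
```

```text
the job is handed in; nothing more can be done
None
```

I switched the rocker on, then pushed the square key and the bar key fully in, and handed the job in after about 16 s; the hand-in returned no verdict. In the last picture the round key was still out and the cheese, jar and brush hadn't moved.

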